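# Snap ring onto the guide roller shaft

### The job

Fit the snap ring that keeps the guide roller on its shaft: take the snap-ring pliers from their wooden holder, spread the ring by its two eyes, lower it over the shaft head onto the roller hub and let it contract fully into the groove. Handle the ring only with the pliers, put the pliers back in the holder the way they stood, and leave everything else on the bench where it is.

Things in the scene. Friction and masses are not known exactly. Their poses are not given: they have to be found in the camera images.
- ring: Loose snap ring of oiled (slippery) steel, open on one side, flat on the bench at first. 6 mm thick, inner diameter 46.6 mm, outer 60.6 mm at rest, 54 g. Origin: centre of the circle, on the underside; z up, x points from the centre to the middle of the gap between the two eyes. Stiff back with two sprung arms that swing out in the ring's plane. At rest the eyes are at x = +32.6, y = +-26.4 mm.
- eye_left (a point): Centre of the hole of the eye on the ring's +y side, at the underside. The hole is six-sided, 9 mm across flats, right through the 6 mm thick eye; the eye is about 16 mm wide. It pulls back with about 3 N at rest, 7 N when spread by 13 mm.
- eye_right (a point): The same for the eye on the ring's -y side.
- ring_left (a joint): Angle (rad) by which the ring's +y arm has swung out: 0 at rest. About 0.25 (eyes at x = +28, y = +-40 mm in the ring's frame) lets it pass the 51 mm shaft head with some 2 mm to spare all round, if the shaft axis then lies 22 to 25 mm behind the line through the two eyes. As the ring contracts in the groove the eyes move some 8 mm away from the shaft axis along the ring's x.
- ring_right (a joint): The same for the -y arm.
- pliers: Parallel-action snap-ring pliers, steel with black grips, 230 g, upright in the holder, tips down. Origin: midway between the feet, at their underside; z up, y from tip to tip (same after a half turn). Feet 16 mm wide, 6 mm high, at y = +-26 mm, each with a pin below it, 5 mm thick, z = -7 to 0, end tapered to 2.6 mm. Legs 9 mm thick to z = 36 mm, then crossed bars, boss at z = 60 mm.
- handles (a point): Grip point on the pliers' axis, 115 mm above their origin, midway between two parallel handles: 16 mm wide (x), 60 mm high (z = 86 to 146 mm above the origin), upright outer faces at y = +-33 mm (66 mm apart). Fingers close along the pliers' y. A spring parts the handles with 8 N at rest, 13 N at the stop; a slight squeeze, to about 63 mm, is enough to carry the pliers.
- jaw_left (a joint): Travel (m) of the +y handle inward, which moves the -y pin outward by the same amount: 0 at rest (handles 66 mm, pins 52 mm apart) to 0.0165 at the stop (handles 33 mm, pins 85 mm apart). Pins stay upright and move symmetrically about the origin. In an eye the first 2 to 3 mm is slack, so squeezing to the stop spreads the ring to about 0.25 rad, right for the shaft.
- jaw_right (a joint): The same for the -y handle and the +y pin; always equal to jaw_left.
- holder: Wooden holder fixed to the bench, 120 mm long (y), origin at the centre of its underside. Floor 25 mm high with a slot 11 mm wide along y, 92 mm long, for the pliers' pins; their feet stand on the floor. Cheeks 23 mm apart (x = +-11.5 mm) rise from the floor to z = 61 mm, then flare outward to about 55 mm apart at z = 84 mm; low end walls to z = 40 mm.
- groove (a point): On the axis of the upright, fixed roller shaft, level with the hub's flat top face (62 mm wide, 50 mm above the bench) on which the fitted ring lies. The groove (neck 46 mm thick, 9 mm high) goes from there up to the shaft head (51 mm thick, top edge bevelled to 41 mm). Below the hub: the roller, 84 mm wide, up to 40 mm above the bench, on a plate 130 x 130 x 12 mm.
- shaft_top (a point): Centre of the top of the shaft's head, 72 mm above the bench, 22 mm above groove.
- spare: Bystander: spare steel roller, diameter 72 mm, 28 mm high, lying flat; origin under its centre.
- cup: Bystander: white mug, diameter 76 mm, 80 mm high; origin under its centre.
- tin: Bystander: closed tin, diameter 68 mm, 60 mm high; origin under its centre.
- wrench: Bystander: steel wrench lying on the bench.
- bar1: Bystander: offcut of ribbed bar, 18 mm thick, 120 mm long along its x, lying on the bench.
- hammer: Bystander: hammer with a wooden handle lying on the bench.
- bar2: Bystander: offcut of ribbed bar, 18 mm thick, 200 mm long along its x, lying on the bench.
There are look-alikes about, which are no part of the job. Leave any pink look-alike of the pliers alone.

How it is judged:
On the way, in this order (a step that is already met when the one before it is completed fails the run):
1. the ring is held spread on the plier tips, clear above the bench (value of joint each of ring_left, ring_right above 0.1 rad and height (world z) of ring above 0.03 m and contact force between ring and pliers above 2 N and horizontal distance between ring and groove above 0.05 m), for 0.2 s.
2. the ring lies contracted in the groove of the shaft (horizontal distance between ring and groove below 0.003 m and z of ring in the frame of groove between -0.003 and 0.004 m and value of joint each of ring_left, ring_right below 0.07 rad), for 0.2 s.
At the end, for the whole second after the job is handed in: Ring flat in the groove: centre within 3 mm of the shaft axis, underside at most 4 mm above the hub face, tilt under 0.12 rad, both arms under 0.07 rad. Pliers in the holder, upright within 0.25 rad, within 20 mm of its centre, feet from 3 mm below to 11 mm above its floor. Both at rest (all of step 2 and angle between ring's own z axis and vertical below 0.12 rad and angle between pliers's own z axis and vertical below 0.25 rad and horizontal distance between pliers and holder below 0.02 m and z of pliers in the frame of holder between 0.022 and 0.036 m and linear speed of each of ring, pliers below 0.02 m/s); the robot touches nothing.
It fails at once if a finger of the gripper handles the ring (contact force between the fingers and ring above 1 N).
It fails at once if a bystander is pushed more than 30 mm or tipped over (distance of any of spare, cup, tin, wrench, bar1, hammer, bar2 from where it was at the start of the episode above 0.03 m or angle between any of cup, tin's own z axis and vertical above 0.6 rad).
It also fails if it takes over 67 s, if anything falls off the work surface, if the arm or the gripper's body presses on something with over 40 N, if the wrist force passes 120 N, or if a joint passes its speed limit or range.

### The arm

A 7-joint arm with a two-finger parallel gripper is mounted at the origin on the work surface. World frame = base frame: x ahead of the robot, y to its left, z up, the work surface at z = 0. Lengths are in m, angles in rad, forces in N, time in s.
With the tool pointing down it reaches from about 0.4 to 0.875 m from the base axis. Payload 19.3 kg.
Tool frame: the origin (TCP) lies midway between the tips of the shut fingers; the grasp point (between the pads) lies 19 mm behind it; z points along the fingers, y is the line along which they close (so a half turn about z gives the same grasp; the last joint's range is limited). The gripper opens to 85 mm and grips with 20 to 120 N. Pads are 22 mm wide; open, the fingers measure 114 mm over their backs; the gripper's body (76 mm by 85 mm) begins 54 mm behind the grasp point. The pads swing forward as they close: fully open they stand 13 mm farther back than shut.
Start: joints at [1.054, 0.521, -0.036, 1.599, 0.021, 1.021, -0.113], TCP at [0.27, -0.564, 0.231] pointing down, gripper open.
Joint ranges: [-2.91, 2.91], [-0.3, 2.13], [-1.5, 1.42], [0.17, 2.43], [-1.26, 4.41], [0.16, 1.93], [-2.52, 2.52]. Speed limits (rad/s): [1.89, 1.89, 2.39, 2.39, 3.01, 3.01, 3.01].

### API

Orientations are given as [roll, pitch, yaw] about the fixed x, y, z axes, in that order (R = Rz(yaw) Ry(pitch) Rx(roll)).
In Python, from workcell import telemetry, grab_frame, calibration, bot, outline_of, landmark_of gives the robot as it stands. The module is installed in compiled form; this text tells all that it offers.
- The arm moves only by the shell command python3 -m inch 'ROWS' [FORCE]. ROWS is JSON, a list of rows, each a list of 7 numbers: the shift along the tool's x, y, z in m, then the turn, a rotation vector about the tool's x, y, z in rad, then the closure, from 0 (fully open) to 1 (shut). A call has 1 to 5 rows; each row shifts and turns the commanded pose from where the row before left it, along the tool's axes as they then stand; what a row does not reach is not made up. A row lasts 1/10 s, in which the tool goes at most 50 mm and 8.59 degrees, less where a joint would pass 70% of its speed; a pose out of reach is approached as far as the arm can. A call is refused whole if a number of a shift passes 0.05 or a number of a turn 0.15, either way. A call with a gripper value outside its range is refused whole. The fingers move at their own pace and stop on an object; FORCE is the grip in N (left out, the last holds). Time passes only in rows, so rows that do not move let the fingers close. It gives the time, the measured TCP pose, the force, the opening and the grip force at its end, in the units of the state.
- telemetry.observe(): the state, without advancing time (a new reading comes with each control period).
- grab_frame(name): name is "scene" or "top" or "wrist"; returns the picture (480x640x3 uint8, red, green, blue); there is no depth.
- calibration(name): a dict with "fovy" (degrees; the focal length in pixels is half the picture's height over the tangent of half this angle, whatever the lens; pixels are square), "cx", "cy" (the principal point, pixels), "pose" (4x4, takes a point from camera to world coordinates). Camera axes: x right, y down, z forward; pixel columns grow to the right and rows downward; lengths in m; the calibration is good to about 2 mm. A picture is of the moment at which its call begins: read the wrist's pose just before it. calibration takes no time and is no camera call; for the wrist camera it gives the pose at the moment of the call.
- bot.job_done(): hands the job in; it is judged then, once.
Trained networks look in the newest picture that a camera, given by its name, has taken for a name from the list of things; names that differ only in an ending like _2 or _b are one class to them, and where a whole thing is asked for, a point or a joint stands for the part that bears it (a point fixed in the world has none). Each returns a list of dicts, best first, with "score" (0 to 1); they miss things now and then, are a little off and sometimes report something else, mostly with a low value. They report only what shows in the picture. A call takes as long as a camera call. They do not tell look-alikes from the thing itself.
- outline_of(label, camera): "region" (480x640 bool, what is visible of it) and "rect" ([left, top, right, bottom] in pixels, round what is visible of it).
- landmark_of(label, camera): "xy" ([column, row] in pixels: a listed point, or the origin of a listed thing).
The state is a dict: "clock": time; "qpos": joint angles; "qd": joint speeds; "joint_efforts": joint torques, N m; "position": TCP position; "tool_rot": TCP orientation; "force": force on the tool from outside, world axes, zero at the start; "moment": the same for the moment, N m; "grip_width": finger opening in m; "finger_force": force on a finger pad.
Only numpy, scipy, OpenCV 4.12 (cv2) and the standard library are available. Lean on these libraries where they do the work, as an engineer would, in place of code of your own. Each camera call takes 0.05 s, during which the arm holds its last target. There are 200 camera calls.

## Working session

There is one attempt and no reset: what is moved stays moved. The work goes in short steps, Python scripts to look and compute and a shell command to move; the robot and the scene stay as the last step left them, time stands still between calls to the robot, and variables do not carry over. Pictures are saved under pics/ and viewed, at most 10 in all, crops included, and the job is handed in when it is done.

```bash
mkdir -p pics; cat > h.py <<'E'
import numpy as np, cv2
from workcell import telemetry, grab_frame, calibration, bot, outline_of, landmark_of
def ray(cam,xy,c=None):
    c=c or calibration(cam); f=240/np.tan(np.radians(c["fovy"])/2); P=np.array(c["pose"])
    d=P[:3,:3]@np.array([(xy[0]-c["cx"])/f,(xy[1]-c["cy"])/f,1]); return P[:3,3],d/np.linalg.norm(d)
def atz(cam,xy,z,c=None):
    o,d=ray(cam,xy,c); return o+d*(z-o[2])/d[2]
def tri(rays):
    A=sum(np.eye(3)-np.outer(d,d) for o,d in rays); b=sum((np.eye(3)-np.outer(d,d))@o for o,d in rays)
    return np.linalg.solve(A,b)
def snap(cam,name):
    im=grab_frame(cam); cv2.imwrite(f"pics/{name}.png",im[:,:,::-1]); return im
E
python3 - <<'E'
from h import *
np.set_printoptions(precision=4,suppress=True)
print(telemetry.observe())
ims=[snap(c,c+"0") for c in("top","scene")]
for c in("top","scene"):
    k=calibration(c); print(c,k["fovy"],k["cx"],k["cy"],np.array(k["pose"]))
    for l in["ring","eye_left","eye_right","pliers","handles","holder","groove","shaft_top"]:
        print(c,l,[(round(r["score"],2),np.round(r["xy"],1).tolist()) for r in landmark_of(l,c)[:3]])
E
```

```text
{'clock': 0.0, 'qpos': array([ 1.0538,  0.522 , -0.0363,  1.6   ,  0.0212,  1.0211, -0.1128]), 'qd': array([ 0.0003, -0.0003, -0.0001,  0.0011, -0.0006,  0.0004,  0.0015]), 'joint_efforts': array([ -0.0011, -92.7126,   1.9792, -36.9927,   0.0177,   0.0083,
        -0.    ]), 'position': array([ 0.2699, -0.5634,  0.2308]), 'tool_rot': array([-3.1405,  0.0001,  0.4468]), 'force': array([ 0.8852, -0.3441,  0.786 ]), 'moment': array([0.0124, 0.0509, 0.0133]), 'finger_force': 0.0, 'grip_width': 0.0854978691338902}
top 44.62423813909159 320.75354070247755 247.41148517539526 [[ 0.0046 -0.9912  0.132   0.3622]
 [-0.9998 -0.0017  0.0219  0.0045]
 [-0.0215 -0.132  -0.991   1.2597]
 [ 0.      0.      0.      1.    ]]
top ring [(0.52, [349.0, 209.2])]
top eye_left [(0.61, [345.3, 190.9]), (0.18, [443.4, 240.4])]
top eye_right [(0.67, [365.6, 205.6])]
top pliers [(0.67, [202.5, 213.0]), (0.65, [203.1, 260.3])]
top handles [(0.92, [178.6, 309.5]), (0.6, [190.9, 203.4])]
top holder [(0.95, [204.0, 215.2])]
top groove [(0.64, [166.3, 385.5]), (0.58, [443.5, 246.2])]
top shaft_top [(0.64, [443.8, 244.0]), (0.48, [205.3, 217.2])]
scene 55.20316788418219 325.95117694433236 237.30581315261142 [[-0.6352  0.5649 -0.5267  1.0004]
 [ 0.7722  0.4527 -0.4458  0.4485]
 [-0.0134 -0.6899 -0.7238  0.7947]
 [ 0.      0.      0.      1.    ]]
scene ring [(0.86, [275.8, 289.4])]
scene eye_left [(0.45, [264.1, 299.1])]
scene eye_right [(0.5, [257.2, 282.6])]
scene pliers [(0.8, [406.0, 366.7]), (0.56, [427.7, 333.8]), (0.28, [277.9, 288.7])]
scene handles [(0.84, [474.9, 306.9]), (0.55, [410.9, 327.4])]
scene holder [(0.59, [404.8, 371.5])]
scene groove [(0.84, [235.8, 216.6])]
scene shaft_top [(0.68, [236.4, 206.4])]
```

View pics/top0.png

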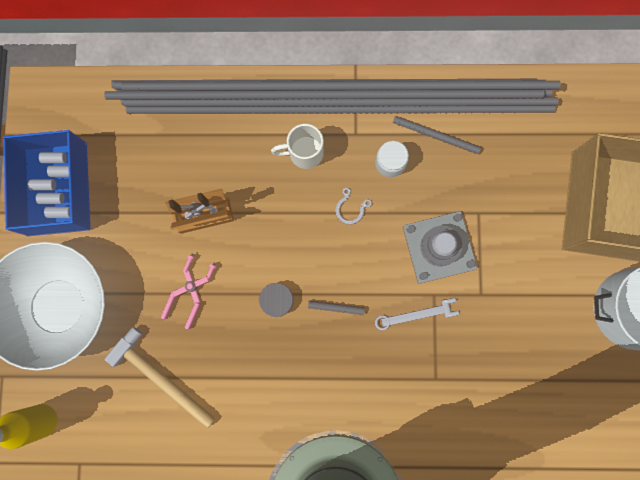

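View pics/scene0.png

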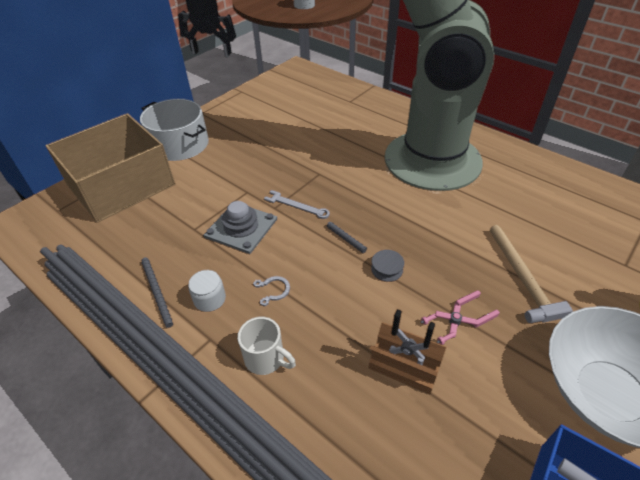

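```bash
python3 - <<'E'
from h import *
np.set_printoptions(precision=4,suppress=True)
T=lambda a,b:print(tri([ray("top",a),ray("scene",b)]))
for n,a,b in[("ring",[349,209.2],[275.8,289.4]),("eyeL",[345.3,190.9],[264.1,299.1]),("eyeR",[365.6,205.6],[257.2,282.6]),("pl",[202.5,213],[406,366.7]),("hand",[190.9,203.4],[410.9,327.4]),("hold",[204,215.2],[404.8,371.5]),("groove",[443.5,246.2],[235.8,216.6]),("top",[443.8,244],[236.4,206.4])]:
    print(n,end=" ");T(a,b)
print("holder z0",atz("top",[204,215.2],0),"eyes",atz("top",[347,191.5],.006),atz("top",[368,204],.006))
im=cv2.imread("pics/top0.png");sc=cv2.imread("pics/scene0.png")
a=cv2.resize(im[170:250,150:250],None,fx=4,fy=4,interpolation=2);b=cv2.resize(im[170:250,310:410],None,fx=4,fy=4,interpolation=2);c=cv2.resize(sc[300:400,355:455],(400,320))
cv2.imwrite("pics/crop.png",np.hstack([a,b]))
E
```

```text
ring [ 0.6125 -0.0273  0.0024]
eyeL [ 0.6514 -0.0201  0.0149]
eyeR [ 0.6231 -0.0668  0.0044]
pl [0.6002 0.2913 0.0207]
hand [0.5969 0.2852 0.1417]
hold [0.5994 0.2916 0.0013]
groove [ 0.5296 -0.2281  0.0368]
top [ 0.5284 -0.221   0.0731]
holder z0 [0.6009 0.2896 0.    ] eyes [ 0.6527 -0.0246  0.006 ] [ 0.6248 -0.0703  0.006 ]
```

View pics/crop.png

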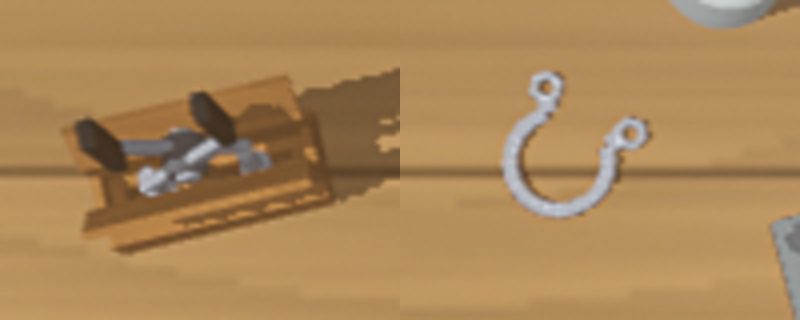

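```bash
python3 -m inch '[[0,0,-0.04,0,0,0.111,0],[0,0,-0.04,0,0,0.111,0],[0.0256,-0.038,-0.02,0,0,0,0],[0.0256,-0.038,0,0,0,0,0],[0.0256,-0.038,0,0,0,0,0]]'
python3 -m inch '[[0.0256,-0.038,0,0,0,0,0],[0.0256,-0.038,0,0,0,0,0],[0.0256,-0.038,0,0,0,0,0],[0.0256,-0.038,0,0,0,0,0],[0.0256,-0.038,0,0,0,0,0]]'
python3 -m inch '[[0.0256,-0.038,0,0,0,0,0],[0.0256,-0.038,0,0,0,0,0],[0.0256,-0.038,0,0,0,0,0],[0.0256,-0.038,0,0,0,0,0],[0.0256,-0.038,0,0,0,0,0]]'
```

```text
clock: 1.4
position: [0.3199, -0.434, 0.3319]
tool_rot: [3.14, -0.001, 0.224]
force: [1.3, -0.6, 0.2]
grip_width: 0.0853
finger_force: 0.0
clock: 1.9
position: [0.4022, -0.2199, 0.3316]
tool_rot: [3.141, -0.0, 0.225]
force: [1.6, 0.0, -0.7]
grip_width: 0.0856
finger_force: 0.0
clock: 2.4
position: [0.4847, -0.0061, 0.3316]
tool_rot: [3.141, -0.001, 0.225]
force: [0.4, -0.5, 0.3]
grip_width: 0.0854
finger_force: 0.0
```

```bash
python3 -m inch '[[0.0256,-0.038,0,0,0,0,0],[0.0256,-0.038,0,0,0,0,0],[0.0256,-0.038,0,0,0,0,0],[0.0256,-0.038,0,0,0,0,0],[0.0256,-0.038,0,0,0,0,0]]'
python3 -m inch '[[0.015,-0.025,0,0,0,0,0],[0,0,0,0,0,0,0],[0,0,0,0,0,0,0]]'
python3 - <<'E'
from h import *
np.set_printoptions(precision=4,suppress=True)
s=telemetry.observe();print(s["position"],s["qpos"]);snap("wrist","w1")
print(np.array(calibration("wrist")["pose"]),calibration("wrist")["fovy"])
for l in["pliers","handles","holder"]:
    for r in landmark_of(l,"wrist")[:3]: print(l,round(r["score"],2),np.round(r["xy"],1))
E
```

```text
clock: 2.9
position: [0.5673, 0.2076, 0.3314]
tool_rot: [3.141, -0.0, 0.224]
force: [1.1, -1.2, 0.6]
grip_width: 0.0854
finger_force: 0.0
clock: 3.2
position: [0.5757, 0.2339, 0.3309]
tool_rot: [3.141, 0.001, 0.226]
force: [0.3, -0.3, -0.4]
grip_width: 0.0859
finger_force: 0.0
[0.5757 0.2339 0.3309] [-0.1987  0.4599 -0.4224  1.4647  0.1922  1.2588 -1.9865]
[[ 0.2233 -0.9358 -0.2729  0.6455]
 [-0.9748 -0.2141 -0.0632  0.2479]
 [ 0.0007  0.2802 -0.9599  0.4752]
 [ 0.      0.      0.      1.    ]] 59.9870472964282
pliers 0.7 [268.4 149.5]
pliers 0.6 [257.2 234.8]
handles 0.67 [258.2 158.7]
holder 0.87 [273.4 148.9]
```

View pics/w1.png

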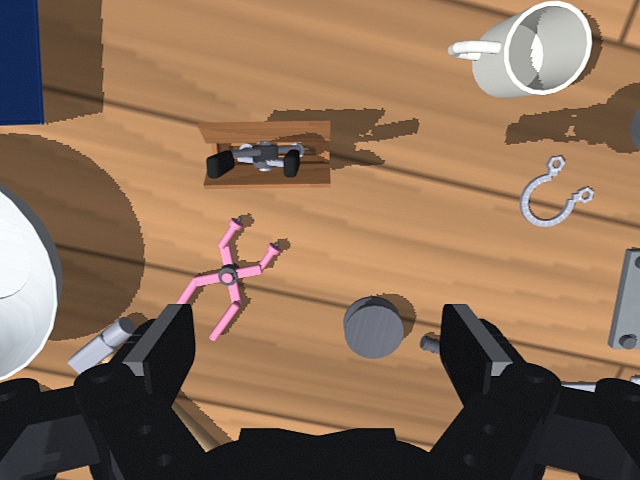

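```bash
python3 -m inch '[[0,0,0,0,0,-0.149,0],[0,0,0,0,0,-0.149,0],[0,0,0,0,0,-0.149,0],[0,0,0,0,0,-0.149,0],[0,0,0,0,0,-0.149,0]]'
python3 -m inch '[[0,0,0,0,0,-0.149,0],[0,0,0,0,0,-0.149,0],[0,0,0,0,0,-0.149,0],[0,0,0,0,0,-0.149,0],[0,0,0,0,0,-0.149,0]]'
python3 -m inch '[[0,0,0,0,0,-0.149,0],[0,0,0,0,0,-0.149,0],[0,0,0,0,0,-0.149,0],[0,0,0,0,0,-0.149,0],[0,0,0,0,0,-0.149,0]]'
python3 -m inch '[[0,0,0,0,0,-0.149,0],[0,0,0,0,0,-0.149,0],[0,0,0,0,0,-0.149,0],[0,0,0,0,0,-0.149,0],[0,0,0,0,0,-0.149,0]]'
python3 -m inch '[[0,0,0,0,0,-0.149,0],[0,0,0,0,0,0,0]]'
python3 - <<'E'
from h import *
np.set_printoptions(precision=4,suppress=True)
s=telemetry.observe();print(s["position"],s["qpos"]);snap("wrist","w2")
print(np.array(calibration("wrist")["pose"]))
for l in["pliers","handles","holder"]:
    for r in landmark_of(l,"wrist")[:3]: print(l,round(r["score"],2),np.round(r["xy"],1))
E
```

```text
clock: 3.9
position: [0.5759, 0.2326, 0.3317]
tool_rot: [3.141, -0.0, 0.975]
force: [-0.1, 0.5, 0.6]
grip_width: 0.0856
finger_force: 0.0
clock: 4.4
position: [0.576, 0.2326, 0.3316]
tool_rot: [3.141, 0.0, 1.72]
force: [-0.2, -0.7, -0.3]
grip_width: 0.0849
finger_force: 0.0
clock: 4.9
position: [0.576, 0.2326, 0.3316]
tool_rot: [3.142, 0.001, 2.465]
force: [-0.4, 0.1, -0.4]
grip_width: 0.0854
finger_force: 0.0
clock: 5.4
position: [0.576, 0.2326, 0.3316]
tool_rot: [-3.141, 0.001, -3.073]
force: [-0.2, 0.1, -0.3]
grip_width: 0.0858
finger_force: 0.0
clock: 5.6
position: [0.576, 0.2326, 0.3313]
tool_rot: [-3.141, -0.0, -2.928]
force: [-0.8, -0.4, 0.4]
grip_width: 0.0858
finger_force: 0.0
[0.576  0.2326 0.3313] [ 0.1882  0.637  -1.1131  1.4441  0.5712  1.4111  0.85  ]
[[-0.2073  0.9396  0.2724  0.5072]
 [ 0.9783  0.1992  0.0574  0.2173]
 [-0.0004  0.2783 -0.9605  0.4753]
 [ 0.      0.      0.      1.    ]]
pliers 0.97 [361.3 211.7]
handles 0.8 [373.7 242.8]
holder 0.81 [363.1 207.4]
```

View pics/w2.png

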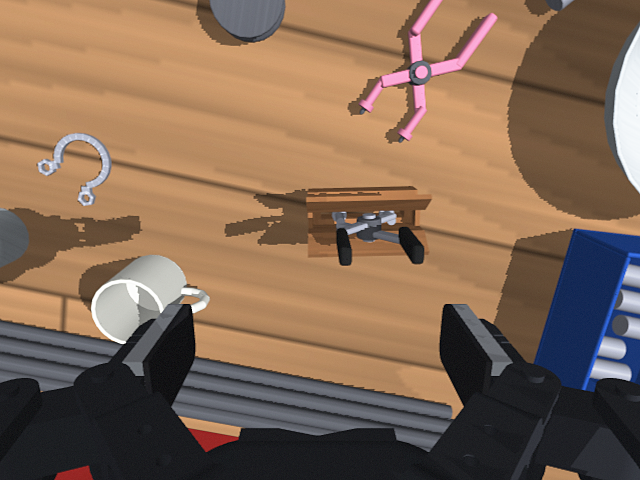

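```bash
python3 - <<'E'
from h import *
np.set_printoptions(precision=4,suppress=True)
c1=dict(calibration("wrist")); c2=dict(c1)
c1["pose"]=np.array([[0.2233,-0.9358,-0.2729,0.6455],[-0.9748,-0.2141,-0.0632,0.2479],[0.0007,0.2802,-0.9599,0.4752],[0,0,0,1]])
for n,a,b,t in[("pl",[268.4,149.5],[361.3,211.7],[202.5,213]),("hand",[258.2,158.7],[373.7,242.8],[190.9,203.4]),("hand_me",[256,161],[378,244],[189,202.3]),("hold",[273.4,148.9],[363.1,207.4],[204,215.2])]:
    R=[ray("",a,c1),ray("",b,c2),ray("top",t)]
    print(n,tri(R[:2]),tri(R),tri(R[1:]))
# handle direction: each grip centre at z=0.15
for z in(.14,.16): 
    d=atz("",[412,245],z,c2)-atz("",[344,246],z,c2);e=atz("",[219,163],z,c1)-atz("",[292,162],z,c1);print(d,e,np.linalg.norm(d),np.arctan2(d[0],-d[1]),np.arctan2(e[0],-e[1]))
d=atz("",[420,255],.06,c2)-atz("",[310,257],.06,c2);print(np.arctan2(d[0],-d[1]))
print(ray("",[273,150],c1),atz("",[268.4,149.5],.025,c1),atz("",[361.3,211.7],.025,c2))
E
```

```text
pl [0.5986 0.2889 0.0213] [0.5993 0.2881 0.0249] [0.5999 0.2875 0.0231]
hand [0.6008 0.2869 0.1331] [0.6005 0.287  0.1314] [0.599  0.2858 0.1375]
hand_me [0.5993 0.2884 0.1402] [0.5995 0.2882 0.1408] [0.6052 0.2944 0.117 ]
hold [0.5977 0.2889 0.0028] [0.5982 0.2883 0.0067] [ 0.6055  0.2968 -0.0324]
[-0.0128  0.0561  0.    ] [-0.0138  0.0567  0.    ] 0.057492045971194804 -2.9171531899538063 -2.902914260810759
[-0.012   0.0527  0.    ] [-0.013   0.0533  0.    ] 0.05406442658863593 -2.9171531899538055 -2.902914260810758
-2.913347480834619
(array([0.6455, 0.2479, 0.4752]), array([-0.1018,  0.0817, -0.9914])) [0.5987 0.2899 0.025 ] [0.5981 0.287  0.025 ]
```

```bash
python3 -m inch '[[-0.0171,0.0246,0,0,0,-0.015,0],[-0.0171,0.0246,0,0,0,0,0],[0,0,0.045,0,0,0,0],[0,0,0.045,0,0,0,0],[0,0,0.03,0,0,0,0]]'
python3 - <<'E'
from h import *
np.set_printoptions(precision=4,suppress=True)
snap("wrist","w3")
s=telemetry.observe();print(s["position"],s["tool_rot"],s["qpos"])
for l in["pliers","handles","holder"]:
    for r in landmark_of(l,"wrist")[:2]: print(l,round(r["score"],2),np.round(r["xy"],1),atz("wrist",r["xy"],{"pliers":.025,"handles":.14,"holder":0}[l]))
E
```

```text
clock: 6.3
position: [0.5978, 0.2885, 0.2084]
tool_rot: [-3.141, -0.002, -2.917]
force: [1.9, 1.2, 0.2]
grip_width: 0.0854
finger_force: 0.0
[0.597  0.2874 0.2045] [-3.1391 -0.0059 -2.9165] [ 0.0465  0.8073 -1.0211  1.478   0.7025  1.2596  0.7381]
pliers 0.82 [315.2 208.9] [0.5991 0.2853 0.025 ]
handles 0.56 [314.7 254.3] [0.6009 0.287  0.14  ]
handles 0.51 [318.6 206.5] [0.5745 0.2831 0.14  ]
holder 0.86 [317.1 202.7] [0.602  0.2893 0.    ]
holder 0.73 [317. 251.] [0.6453 0.2992 0.    ]
```

View pics/w3.png

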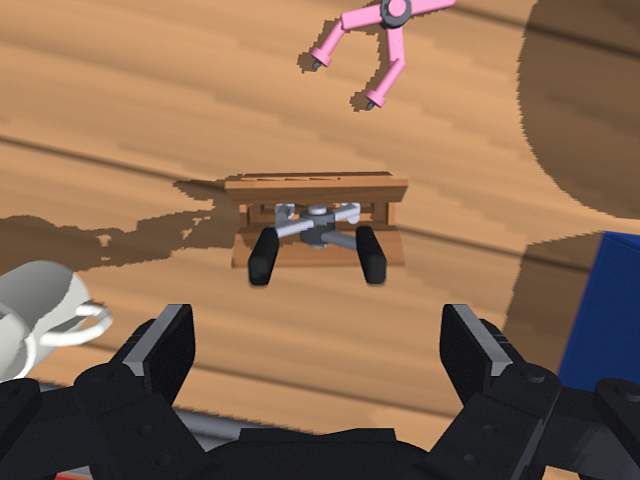

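```bash
python3 -m inch '[[-0.002,0,0.03,0,0,0,0],[0,0,0.03,0,0,0,0],[0,0,0.025,0,0,0,0],[0,0,0.0115,0,0,0,0],[0,0,0,0,0,0,0]]' 40
python3 -m inch '[[0,0,0,0,0,0,0.24],[0,0,0,0,0,0,0.24],[0,0,0,0,0,0,0.24],[0,0,0,0,0,0,0.24],[0,0,0,0,0,0,0.24]]'
```

```text
clock: 7.0
position: [0.6007, 0.2896, 0.1154]
tool_rot: [3.142, 0.0, -2.915]
force: [0.4, -0.4, 0.8]
grip_width: 0.0852
finger_force: 0.0
clock: 7.5
position: [0.6014, 0.2898, 0.1169]
tool_rot: [3.141, 0.003, -2.915]
force: [0.5, -1.3, 7.6]
grip_width: 0.0653
finger_force: 4.9
```

```bash
python3 -m inch '[[0,0,0,0,0,0,0.27],[0,0,0,0,0,0,0.27],[0,0,-0.001,0,0,0,0.27],[0,0,-0.002,0,0,0,0.27]]'
```

```text
clock: 7.9
position: [0.6008, 0.2895, 0.1189]
tool_rot: [3.142, 0.001, -2.915]
force: [-0.8, -1.1, -2.4]
grip_width: 0.0628
finger_force: 5.5
```

```bash
python3 -m inch '[[0,0,-0.01,0,0,0,0.27],[0,0,-0.02,0,0,0,0.27],[0,0,-0.025,0,0,0,0.27],[0,0,-0.03,0,0,0,0.27],[0,0,-0.025,0,0,0,0.27]]'
python3 - <<'E'
from h import *
np.set_printoptions(precision=4,suppress=True)
s=telemetry.observe();print(s["position"],s["tool_rot"],s["qpos"])
snap("wrist","w4")
for l in["pliers","handles"]:
    for r in landmark_of(l,"wrist")[:2]: print(l,round(r["score"],2),np.round(r["xy"],1))
E
```

```text
clock: 8.4
position: [0.6004, 0.29, 0.2312]
tool_rot: [3.141, 0.001, -2.914]
force: [0.1, -0.6, -2.2]
grip_width: 0.0626
finger_force: 5.8
[0.6004 0.29   0.2312] [ 3.1406  0.0014 -2.914 ] [ 0.0489  0.7848 -1.036   1.4458  0.6836  1.2966  0.7578]
pliers 0.71 [314.6 234.3]
```

View pics/w4.png

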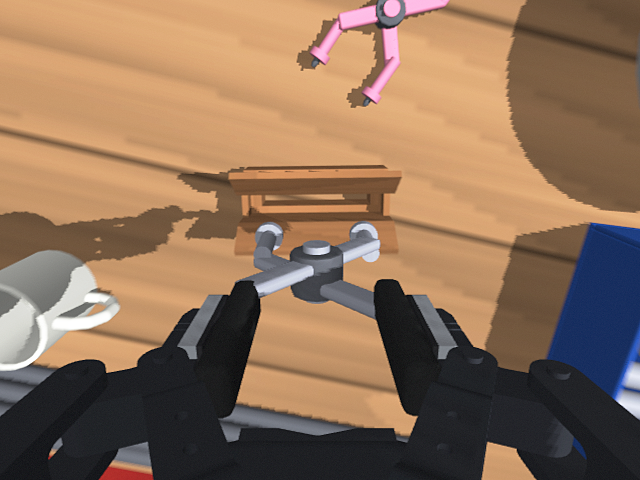

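```bash
python3 -m inch '[[0.0048,-0.042,0,0,0,0.05,0.27],[0.0027,-0.0422,0,0,0,0,0.27],[0.0027,-0.0422,0,0,0,0,0.27],[0.0027,-0.0422,0,0,0,0,0.27],[0.0027,-0.0422,0,0,0,0,0.27]]'
python3 -m inch '[[0.0027,-0.0422,0,0,0,0,0.27],[0.0027,-0.0422,0,0,0,0,0.27],[0.0027,-0.0422,0,0,0,0,0.27],[0,0,0,0,0,0.14,0.27],[0,0,0,0,0,0.14,0.27]]'
python3 -m inch '[[0,0,0.03,0,0,0.14,0.27],[0,0,0.03,0,0,0.14,0.27],[0,0,0.02,0,0,0.14,0.27],[0,0,0.01,0,0,0.025,0.27],[0,0,0,0,0,0,0.27]]'
python3 - <<'E'
from h import *
np.set_printoptions(precision=4,suppress=True)
s=telemetry.observe();print(s["position"],s["tool_rot"],s["qpos"])
snap("wrist","w5")
for l in["pliers","handles","ring","eye_left","eye_right"]:
    for r in landmark_of(l,"wrist")[:2]: print(l,round(r["score"],2),np.round(r["xy"],1),atz("wrist",r["xy"],s["position"][2]-.093 if l=="pliers" else 0))
E
```

```text
clock: 9.05
position: [0.624, 0.0776, 0.2276]
tool_rot: [-3.142, -0.001, -2.964]
force: [0.8, 1.3, -2.3]
grip_width: 0.0623
finger_force: 7.2
clock: 9.55
position: [0.6383, -0.0484, 0.2272]
tool_rot: [3.141, -0.001, 3.031]
force: [0.7, 1.1, -2.7]
grip_width: 0.0625
finger_force: 7.9
clock: 10.05
position: [0.6381, -0.0464, 0.1368]
tool_rot: [-3.141, -0.002, 2.597]
force: [-0.6, -0.1, -2.4]
grip_width: 0.0628
finger_force: 8.0
[ 0.6381 -0.0464  0.1368] [-3.1407 -0.0017  2.5969] [ 0.5016  0.7869 -0.8395  1.6078  0.6524  1.0502  0.4968]
pliers 0.74 [314.3 233. ] [ 0.6362 -0.0471  0.0438]
eye_left 0.94 [359.  219.5] [ 0.6548 -0.0223  0.    ]
eye_right 0.66 [283.8 223.9] [ 0.63  -0.069  0.   ]
eye_right 0.53 [315.9 231.9] [ 0.6467 -0.0528  0.    ]
```

View pics/w5.png

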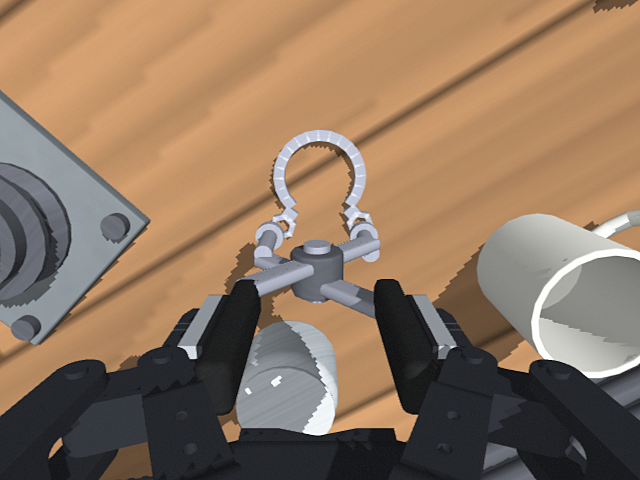

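```bash
python3 -m inch '[[-0.0125,0,0,0,0,0,0.27],[-0.0125,0,0,0,0,0,0.27],[0,0,0.014,0,0,0,0.27],[0,0,0.0138,0,0,0,0.27],[0,0,0,0,0,0,0.27]]'
python3 - <<'E'
from h import *
np.set_printoptions(precision=4,suppress=True)
s=telemetry.observe();print(s["position"],s["tool_rot"])
im=snap("wrist","w6"); y=s["tool_rot"][2]
for l in["pliers","eye_left","eye_right","ring","groove","shaft_top"]:
    for r in landmark_of(l,"wrist")[:2]:
        p=atz("wrist",r["xy"],{"pliers":s["position"][2]-.093,"groove":.05,"shaft_top":.072}.get(l,0));d=p-s["position"]
        print(l,round(r["score"],2),np.round(r["xy"],1),p,"tool",d[0]*np.cos(y)+d[1]*np.sin(y),d[0]*np.sin(y)-d[1]*np.cos(y))
c=cv2.resize(im[110:290,200:440],(800,600),interpolation=cv2.INTER_CUBIC);cv2.imwrite("pics/w6c.png",c[:,:,::-1])
E
```

```text
clock: 10.85
position: [0.6583, -0.0594, 0.1074]
tool_rot: [-3.14, -0.003, 2.595]
force: [-1.2, -0.3, -2.5]
grip_width: 0.0621
finger_force: 8.0
[ 0.6583 -0.0594  0.1074] [-3.1399 -0.0032  2.5946]
pliers 0.63 [313.8 234.3] [ 0.6571 -0.0607  0.0144] tool 0.0004451602402650135 -0.0017130043051331143
eye_left 0.8 [364.7 193.9] [ 0.6553 -0.0226  0.    ] tool 0.021748827258435792 0.029872031192087898
eye_right 0.94 [281.  201.1] [ 0.6325 -0.0694  0.    ] tool 0.0168486890601152 -0.02196677118752937
```

View pics/w6c.png

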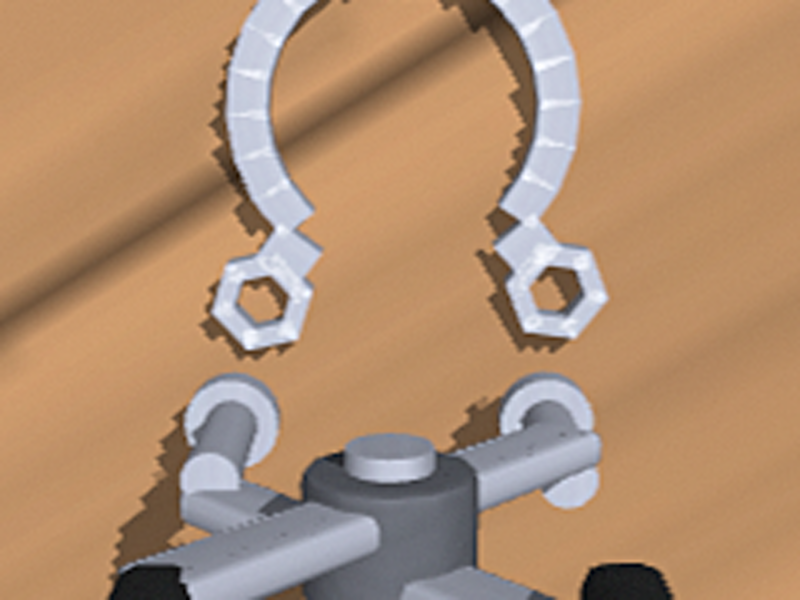

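```bash
python3 - <<'E'
from h import *
np.set_printoptions(precision=4,suppress=True)
s=telemetry.observe(); y=s["tool_rot"][2];P=s["position"]
def t(u,z):
    p=atz("wrist",[200+u[0]/3.3333,110+u[1]/3.3333],z);d=p-P;return np.array([d[0]*np.cos(y)+d[1]*np.sin(y),d[0]*np.sin(y)-d[1]*np.cos(y)]),p[:2]
E=[t((262,302),.004)[0],t((557,290),.004)[0]];F=[t((232,419),P[2]-.087)[0],t((547,418),P[2]-.087)[0]]
for n,v in(("eyes",E),("feet",F)): print(n,*v,"mid",(v[0]+v[1])/2,"sep",np.linalg.norm(v[1]-v[0]),"ang",np.arctan2(-(v[1]-v[0])[0],(v[1]-v[0])[1]))
E
```

```text
eyes [ 0.0193 -0.0241] [0.0216 0.0301] mid [0.0205 0.003 ] sep 0.05417010160485442 ang -0.04217383717422216
feet [ 0.0026 -0.0279] [0.0028 0.0267] mid [ 0.0027 -0.0006] sep 0.05468519167050759 ang -0.004233028896125923
```

```bash
python3 -m inch '[[0,0,-0.006,0,0,0,0.255],[0.0178,0.0036,0,0,0,-0.038,0.255],[0,0,0,0,0,0,0.255],[0,0,0.003,0,0,0,0.255],[0,0,0,0,0,0,0.255]]'
python3 -m inch '[[0,0,0.003,0,0,0,0.255],[0,0,0.002,0,0,0,0.255],[0,0,0.0,0,0,0,0.255]]'
python3 -m inch '[[0,0,0.002,0,0,0,0.255],[0,0,0.0,0,0,0,0.255]]'
```

```text
clock: 11.7
position: [0.6469, -0.0479, 0.1128]
tool_rot: [-3.141, 0.0, 2.631]
force: [0.3, -0.1, -2.4]
grip_width: 0.0636
finger_force: 7.4
clock: 12.0
position: [0.6466, -0.0474, 0.1075]
tool_rot: [-3.141, -0.001, 2.632]
force: [-0.6, -0.3, -1.8]
grip_width: 0.0631
finger_force: 7.4
clock: 12.2
position: [0.6467, -0.0473, 0.1058]
tool_rot: [3.142, -0.0, 2.632]
force: [-0.0, -0.0, -1.7]
grip_width: 0.0638
finger_force: 7.5
```

```bash
python3 -m inch '[[0,0,0.002,0,0,0,0.255],[0,0,0.0,0,0,0,0.255]]'
python3 -m inch '[[0,0,0.002,0,0,0,0.255],[0,0,0.0,0,0,0,0.255]]'
```

```text
clock: 12.4
position: [0.6469, -0.0472, 0.1041]
tool_rot: [3.141, 0.0, 2.632]
force: [-0.8, -0.2, -2.4]
grip_width: 0.0634
finger_force: 7.4
clock: 12.6
position: [0.6465, -0.0474, 0.1016]
tool_rot: [-3.141, -0.0, 2.632]
force: [-0.5, -0.1, -2.6]
grip_width: 0.0633
finger_force: 7.4
```

```bash
python3 -m inch '[[0,0,0.001,0,0,0,0.255],[0,0,0.0,0,0,0,0.255]]'
python3 -m inch '[[0,0,0.001,0,0,0,0.255],[0,0,0.0,0,0,0,0.255]]'
python3 - <<'E'
from h import *
im=snap("wrist","w7")
for l in["pliers","eye_left","eye_right","ring"]:
    for r in landmark_of(l,"wrist")[:2]: print(l,round(r["score"],2),np.round(r["xy"],1))
r=outline_of("ring","wrist")
for q in r[:2]: print(q["score"],q["rect"],q["region"].sum())
E
```

```text
clock: 12.8
position: [0.6466, -0.0474, 0.1008]
tool_rot: [-3.141, -0.0, 2.632]
force: [-0.0, -0.6, -2.0]
grip_width: 0.0637
finger_force: 7.4
clock: 13.0
position: [0.6467, -0.0473, 0.1]
tool_rot: [3.142, 0.0, 2.632]
force: [0.1, 0.5, -0.8]
grip_width: 0.0637
finger_force: 7.4
pliers 0.62 [315.2 231.9]
eye_left 0.79 [364.3 226.6]
eye_right 0.86 [273.2 230.6]
0.97 [258.5, 118.5, 374.5, 235.6] 3858
0.52 [256.9, 224.2, 441.1, 415.6] 7310
```

```bash
python3 -m inch '[[0,0,-0.0017,0,0,0,0.315],[0,0,0,0,0,0,0.315],[0,0,-0.001,0,0,0,0.375],[0,0,0,0,0,0,0.375],[0,0,0,0,0,0,0.375]]'
```

```text
clock: 13.8
position: [0.6467, -0.0473, 0.1027]
tool_rot: [3.142, -0.0, 2.632]
force: [0.3, -0.1, -2.4]
grip_width: 0.0537
finger_force: 13.3
```

```bash
python3 -m inch '[[0,0,-0.0009,0,0,0,0.435],[0,0,0,0,0,0,0.435],[0,0,-0.0007,0,0,0,0.495],[0,0,0,0,0,0,0.495],[0,0,0,0,0,0,0.495]]'
python3 -m inch '[[0,0,-0.0006,0,0,0,0.555],[0,0,0,0,0,0,0.555],[0,0,-0.0004,0,0,0,0.62],[0,0,0,0,0,0,0.62],[0,0,0,0,0,0,0.62]]'
python3 - <<'E'
from h import *
im=snap("wrist","w8")
for l in["pliers","eye_left","eye_right","ring"]:
    for r in landmark_of(l,"wrist")[:2]: print(l,round(r["score"],2),np.round(r["xy"],1))
r=outline_of("ring","wrist")
for q in r[:2]: print(q["score"],q["rect"],q["region"].sum())
E
```

```text
clock: 14.3
position: [0.6467, -0.0473, 0.1043]
tool_rot: [3.142, -0.0, 2.632]
force: [-0.5, -0.2, -1.7]
grip_width: 0.0431
finger_force: 16.5
clock: 14.8
position: [0.6468, -0.0472, 0.1054]
tool_rot: [3.141, 0.0, 2.632]
force: [0.3, 0.4, 1.1]
grip_width: 0.0328
finger_force: 19.9
pliers 0.82 [316.1 229.6]
eye_left 0.66 [380.8 229.5]
eye_right 0.83 [253.8 227.7]
0.66 [246.0, 131.7, 385.1, 247.2] 3427
0.6 [333.5, 139.2, 385.3, 240.6] 1408
```

```bash
python3 -m inch '[[0,0,-0.001,0,0,0,0.62],[0,0,-0.004,0,0,0,0.62],[0,0,-0.005,0,0,0,0.62],[0,0,-0.01,0,0,0,0.62],[0,0,0,0,0,0,0.62]]'
python3 - <<'E'
from h import *
im=snap("wrist","w9"); s=telemetry.observe(); print(s["position"],s["force"],s["grip_width"],s["qpos"])
for l in["pliers","eye_left","eye_right","ring"]:
    for r in landmark_of(l,"wrist")[:2]: print(l,round(r["score"],2),np.round(r["xy"],1))
r=outline_of("ring","wrist")
for q in r[:2]: print(q["score"],q["rect"],q["region"].sum())
E
```

```text
clock: 15.6
position: [0.6474, -0.0472, 0.127]
tool_rot: [3.141, 0.002, 2.632]
force: [0.1, -0.2, -2.1]
grip_width: 0.033
finger_force: 20.1
[ 0.64711169 -0.04736355  0.12624214] [-0.44600023  0.16987764 -3.50592141] 0.03253441455038357 [ 0.49504107  0.81195285 -0.83642181  1.59135177  0.67229051  1.04582285
  0.52582318]
pliers 0.79 [316.  230.8]
eye_left 0.77 [383.  232.5]
eye_right 0.75 [253.4 230.8]
```

```bash
python3 - <<'E'
import cv2,numpy as np
a,b=cv2.imread("pics/w8.png"),cv2.imread("pics/w9.png")
for n,(x0,x1,y0,y1) in dict(ring=(260,375,130,215),left=(245,290,150,215),right=(345,390,150,215)).items():
    r=cv2.matchTemplate(b,a[y0:y1,x0:x1],cv2.TM_CCOEFF_NORMED);_,v,_,p=cv2.minMaxLoc(r);print(n,round(v,3),p[0]-x0,p[1]-y0)
c=np.hstack([a[110:270,220:420],b[110:270,220:420]]);cv2.imwrite("pics/cmp.png",cv2.resize(c,(800,320)))
E
```

```text
ring 0.737 0 0
left 0.843 0 -1
right 0.687 0 0
```

View pics/cmp.png

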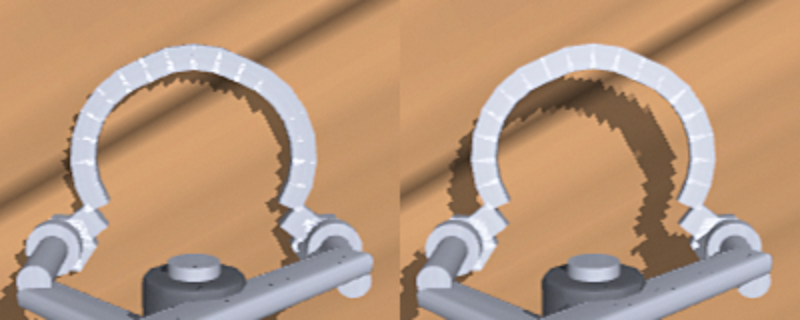

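```bash
python3 -m inch '[[0,0,-0.012,0,0,0,0.62],[0,0,-0.02,0,0,0,0.62],[0,0,-0.02,0,0,0,0.62],[0,0,-0.02,0,0,0,0.62],[0,0,-0.006,0,0,0,0.62]]'
python3 -m inch '[[0,-0.015,0,0,0,0,0.62],[-0.002,-0.025,0,0,0,0,0.62],[-0.003,-0.03,0,0,0,0,0.62],[-0.003,-0.03,0,0,0,0,0.62],[-0.002,-0.025,0,0,0,0,0.62]]'
python3 -m inch '[[0,-0.015,0,0,0,0,0.62],[0,0,0,0,0,0,0.62],[0,0,0,0,0,0,0.62]]'
cat > look.py <<'E'
from h import *
import sys
np.set_printoptions(precision=4,suppress=True)
s=telemetry.observe();y=s["tool_rot"][2];P=s["position"];print(P,s["tool_rot"],s["qpos"])
im=snap("wrist",sys.argv[1])
for l,z in[("shaft_top",.072),("groove",.05),("ring",P[2]-.105),("eye_left",P[2]-.105),("eye_right",P[2]-.105)]:
    for r in landmark_of(l,"wrist")[:2]:
        p=atz("wrist",r["xy"],z);d=p-P
        print(l,round(r["score"],2),np.round(r["xy"],1),p,"tool",round(d[0]*np.cos(y)+d[1]*np.sin(y),4),round(d[0]*np.sin(y)-d[1]*np.cos(y),4))
E
python3 look.py w10
```

```text
clock: 16.4
position: [0.6475, -0.047, 0.206]
tool_rot: [3.14, 0.002, 2.632]
force: [-0.3, -0.2, -2.2]
grip_width: 0.0329
finger_force: 20.1
clock: 16.9
position: [0.5929, -0.1636, 0.2024]
tool_rot: [-3.141, -0.001, 2.631]
force: [-0.0, 0.0, -3.1]
grip_width: 0.0329
finger_force: 20.1
clock: 17.2
position: [0.587, -0.174, 0.2031]
tool_rot: [3.141, -0.0, 2.632]
force: [0.7, 1.0, -2.9]
grip_width: 0.0328
finger_force: 20.1
[ 0.587  -0.174   0.2031] [ 3.1412 -0.0004  2.6319] [ 0.7741  0.6795 -0.906   1.632   0.5807  1.1213  0.7758]
shaft_top 0.75 [210.1 185.6] [ 0.531  -0.2239  0.072 ] tool 0.0245 -0.0709
groove 0.59 [218.6 181.7] [ 0.5321 -0.2238  0.05  ] tool 0.0236 -0.0703
groove 0.17 [254.7 232.2] [ 0.5768 -0.2208  0.05  ] tool -0.014 -0.0459
eye_left 0.73 [383.3 233. ] [ 0.6079 -0.1383  0.0981] tool -0.0008 0.0414
```

```bash
python3 -m inch '[[-0.0005,-0.015,0,0,0,0,0.62],[-0.0007,-0.025,0,0,0,0,0.62],[-0.0005,-0.02,0,0,0,0,0.62],[0,-0.01,0,0,0,0,0.62],[0,0,0,0,0,0,0.62]]'
python3 -m inch '[[0,0,0,0,0,0,0.62]]'
python3 look.py w11
python3 - <<'E'
import cv2,numpy as np
im=cv2.imread("pics/w11.png")
for y in range(110,250,6): print(y," ".join("%3d"%im[y,x].mean() for x in range(236,404,6)))
E
```

```text
clock: 18.0
position: [0.5537, -0.2379, 0.2032]
tool_rot: [-3.141, -0.0, 2.629]
force: [0.1, -0.3, -2.1]
grip_width: 0.0328
finger_force: 20.1
clock: 18.1
position: [0.5547, -0.2357, 0.2034]
tool_rot: [3.141, 0.0, 2.632]
force: [0.4, -0.0, -3.0]
grip_width: 0.033
finger_force: 20.1
[ 0.5547 -0.2357  0.2034] [3.141  0.0001 2.6321] [ 0.8981  0.6655 -0.9115  1.6581  0.5761  1.1087  0.8849]
shaft_top 0.89 [315.7 182.1] [ 0.5308 -0.2233  0.072 ] tool 0.0269 -0.0009
shaft_top 0.41 [519.3 293.4] [ 0.6721 -0.1345  0.072 ] tool -0.0531 0.1456
groove 0.85 [317.6 177.6] [ 0.5315 -0.2224  0.05  ] tool 0.0267 0.0003
ring 0.57 [381.  230.1] [ 0.573  -0.2006  0.0984] tool 0.0012 0.0395
eye_left 0.97 [379.4 230.5] [ 0.5726 -0.2017  0.0984] tool 0.0009 0.0384
eye_right 0.81 [252.5 231.5] [ 0.5347 -0.2711  0.0984] tool 0.0001 -0.0407
110 165 167 165 163 153 166 164 165 170 166 164 163 166 164 165 165 163 164 165 165 167 162 165 165 162 160 160 155
116 165 164 165 150 164 163 163 167 167 165 165 164 167 163 162 168 166 164 163 166 167 163 166 165 154 155 152 147
122 166 161 144 164 164 164 165 166 165 
[... 1811 characters left out ...]
 152
218  81 157 153 137 216 221 111  92  62  63  66  63  64  61  64  65 111 115 115 114 159 108 218 220 157 176 154 153
224 128 208 210 151 245 215 114  91  94  82  64  63  61  65  65  66 116 115 140 158 155 197 215 245 209 209 212  83
230 208 127 143 205 140 207  90  88  90  89  91  91  98 117  67  83  81 159 159 156 153 160 235 153 195 126 136 210
236 142 140 140 186 165 109  82  87  88  87  92  91  88  95  94 141 157 158 157 158 159 163 209 205 100 139 146 140
242 142 142 128 204 225 155  77  75 161 158 167  43 137 139 136 139 112 160 157 158 138 109 135 141 143 151 197 197
248 208 209  91 148 152 150 150 103  79 167  79  77 164 203 211 183  79  84 159 133 138 139 148 174 196 193 178 133
```

```bash
cat > fit.py <<'E'
from h import *
import sys
from scipy.optimize import least_squares
np.set_printoptions(precision=4,suppress=True)
def run(name,zring,draw=True):
    s=telemetry.observe();y=s["tool_rot"][2];P=s["position"];c=calibration("wrist");f=240/np.tan(np.radians(c["fovy"])/2);M=np.linalg.inv(np.array(c["pose"]))
    X=np.array([np.cos(y),np.sin(y),0]);Y=np.array([np.sin(y),-np.cos(y),0])
    im=cv2.imread(f"pics/{name}.png").mean(2)
    def px(a,b,z):
        w=P+a*X+b*Y;w[2]=z;q=M[:3,:3]@w+M[:3,3];return np.array([c["cx"]+f*q[0]/q[2],c["cy"]+f*q[1]/q[2]])
    def edge(cen,z,r,angs,tests):
        pts=[]
        for t in angs:
            rr=np.arange(r-.006,r+.006,.0003)
            v=[cv2.getRectSubPix(im.astype(np.float32),(1,1),tuple(map(float,px(cen[0]+q*np.cos(t),cen[1]+q*np.sin(t),z))))[0,0] for q in rr]
            g=np.diff(np.convolve(v,np.ones(3)/3,"valid"));g=g*tests
            i=np.argmax(g)
            if g[i]>12: pts.append((cen[0]+rr[i+1]*np.cos(t),cen[1]+rr[i+1]*np.sin(t)))
        return np.array(pts)
    def fit(cen,z,r,angs,sign):
        cen=np.array(cen)
        for _ in range(5):
            p=edge(cen,z,r,angs,sign)
            q=least_squares(lambda u:np.hypot(p[:,0]-u[0],p[:,1]-u[1])-r,cen,loss="soft_l1",f_scale=.0007)
            cen=q.x
        return cen,len(p),np.std(q.fun)*1e3
    # angle 0 = tool +x (image up); head top disc: bright inside -> dark outside, lit lower-left side
    print("head",fit((.0268,-.0005),.072,.0205,np.radians(np.arange(130,275,4)),-1))
    print("ring back outer",fit((.029,0),zring+.006,.0303,np.radians(np.arange(-60,61,4)),-1))
    print("ring back inner",fit((.029,0),zring+.006,.0233,np.radians(np.arange(-60,61,4)),1))
if __name__=="__main__": run(sys.argv[1],telemetry.observe()["position"][2]-.105)
E
python3 fit.py w11
```

```text
head (array([ 0.0268, -0.0005]), 37, np.float64(0.19294903907037272))
ring back outer (array([ 0.0308, -0.001 ]), 31, np.float64(1.1311048140276974))
ring back inner (array([ 0.0308, -0.0005]), 31, np.float64(2.0796978870409264))
```

```bash
sed -i 's/lambda u:np.hypot(p\[:,0\]-u\[0\],p\[:,1\]-u\[1\])-r,cen,loss="soft_l1",f_scale=.0007)/lambda u:1e3*(np.hypot(p[:,0]-u[0]\/1e3,p[:,1]-u[1]\/1e3)-r),cen*1e3,loss="soft_l1",f_scale=.5)/; s/cen=q.x$/cen=q.x\/1e3/; s/np.std(q.fun)\*1e3/np.std(q.fun)/' fit.py; python3 fit.py w11
```

```text
head (array([ 0.0268, -0.0005]), 37, np.float64(0.16918346641868473))
ring back outer (array([ 0.0307, -0.0011]), 31, np.float64(1.1251717751018642))
ring back inner (array([ 0.0308, -0.0007]), 31, np.float64(2.047537945975786))
```

```bash
python3 -m inch '[[0.0004,0.0004,0.01,0,0,0,0.62],[0,0,0.01,0,0,0,0.62],[0,0,0.003,0,0,0,0.62],[0,0,0,0,0,0,0.62]]'
python3 -m inch '[[0,0,0.003,0,0,0,0.62],[0,0,0.003,0,0,0,0.62],[0,0,0,0,0,0,0.62]]'
python3 look.py w12; python3 fit.py w12
```

```text
clock: 18.8
position: [0.554, -0.2356, 0.1794]
tool_rot: [3.142, -0.001, 2.632]
force: [-0.6, 0.8, -1.6]
grip_width: 0.0332
finger_force: 20.1
clock: 19.1
position: [0.5542, -0.2358, 0.174]
tool_rot: [-3.142, -0.0, 2.632]
force: [1.0, -0.3, -2.7]
grip_width: 0.0335
finger_force: 20.1
[ 0.5542 -0.2358  0.174 ] [-3.1415 -0.0003  2.6317] [ 0.8851  0.697  -0.8899  1.6857  0.6087  1.0597  0.8594]
shaft_top 0.89 [318.2 190.6] [ 0.5314 -0.2228  0.072 ] tool 0.0262 0.0002
groove 0.84 [317.6 185.2] [ 0.5316 -0.2233  0.05  ] tool 0.0258 -0.0001
ring 0.42 [253.6 230.7] [ 0.5344 -0.2705  0.069 ] tool 0.0003 -0.04
eye_left 0.64 [379.9 228.2] [ 0.5712 -0.2011  0.069 ] tool 0.002 0.0386
eye_right 0.93 [254.4 234.6] [ 0.5367 -0.2714  0.069 ] tool -0.0022 -0.0396
head (array([ 0.026 , -0.0002]), 37, np.float64(0.14636525959047722))
ring back outer (array([ 0.0307, -0.001 ]), 31, np.float64(1.094242601626701))
ring back inner (array([ 0.0307, -0.0009]), 31, np.float64(1.0477280311697414))
```

```bash
python3 -m inch '[[0,0.0005,0.003,0,0,0,0.62],[0,0,0.003,0,0,0,0.62],[0,0,0.003,0,0,0,0.62],[0,0,0.003,0,0,0,0.62],[0,0,0,0,0,0,0.62]]'
python3 -m inch '[[0,0,0.002,0,0,0,0.62],[0,0,0.002,0,0,0,0.62],[0,0,0,0,0,0,0.62]]'
```

```text
clock: 19.9
position: [0.5543, -0.2353, 0.1618]
tool_rot: [-3.142, -0.001, 2.632]
force: [-0.0, 0.4, -2.5]
grip_width: 0.0333
finger_force: 20.1
clock: 20.2
position: [0.5544, -0.2353, 0.1581]
tool_rot: [-3.142, -0.0, 2.632]
force: [0.1, 0.1, -2.7]
grip_width: 0.033
finger_force: 20.1
```

```bash
python3 -m inch '[[0,0,0.001,0,0,0,0.62],[0,0,0.0,0,0,0,0.62]]'
python3 -m inch '[[0,0,0.001,0,0,0,0.62],[0,0,0.0,0,0,0,0.62]]'
python3 -m inch '[[0,0,0.001,0,0,0,0.62],[0,0,0.0,0,0,0,0.62]]'; python3 fit.py w12 >/dev/null; python3 look.py w13; python3 fit.py w13
```

```text
clock: 20.4
position: [0.5545, -0.2353, 0.1572]
tool_rot: [3.142, -0.0, 2.632]
force: [-0.0, 0.2, -1.8]
grip_width: 0.0328
finger_force: 20.1
clock: 20.6
position: [0.5545, -0.2353, 0.1562]
tool_rot: [-3.142, -0.0, 2.632]
force: [0.2, -0.3, -2.2]
grip_width: 0.0324
finger_force: 20.1
clock: 20.8
position: [0.5545, -0.2354, 0.1552]
tool_rot: [-3.142, 0.0, 2.632]
force: [0.2, -1.1, -2.3]
grip_width: 0.0326
finger_force: 20.1
[ 0.5545 -0.2354  0.1552] [-3.1416  0.      2.6317] [ 0.8749  0.7185 -0.875   1.7006  0.6308  1.0288  0.8419]
shaft_top 0.96 [313.6 194.9] [ 0.5295 -0.2242  0.072 ] tool 0.0273 -0.0024
groove 0.66 [254.1 229.9] [ 0.5342 -0.2695  0.05  ] tool 0.0011 -0.0397
groove 0.58 [319.8 187. ] [ 0.5306 -0.2207  0.05  ] tool 0.028 0.0011
eye_left 0.7 [381.  228.4] [ 0.5717 -0.2001  0.0502] tool 0.0022 0.0392
eye_left 0.6 [549.8 322.4] [ 0.6841 -0.1313  0.0502] tool -0.0623 0.1541
eye_right 0.75 [252.5 228.8] [ 0.5331 -0.2699  0.0502] tool 0.0019 -0.0406
head (array([ 0.0263, -0.0007]), 37, np.float64(0.15479165230576145))
ring back outer (array([ 0.0306, -0.001 ]), 31, np.float64(1.1890707489038383))
ring back inner (array([ 0.0305, -0.0011]), 31, np.float64(1.1255612804851534))
```

```bash
python3 -m inch '[[0,0,0.001,0,0,0,0.62],[0,0,0.0,0,0,0,0.62]]'
python3 -m inch '[[0,0,0.001,0,0,0,0.62],[0,0,0.0,0,0,0,0.62]]'
```

```text
clock: 21.3
position: [0.5546, -0.2354, 0.1543]
tool_rot: [3.142, 0.0, 2.632]
force: [0.6, -0.6, -0.8]
grip_width: 0.0331
finger_force: 20.2
clock: 21.5
position: [0.5548, -0.2354, 0.1535]
tool_rot: [3.141, 0.001, 2.632]
force: [0.5, -1.0, 2.2]
grip_width: 0.0329
finger_force: 20.4
```

```bash
python3 -m inch '[[0,0,-0.0007,0,0,0,0.62],[-0.0013,0,0.0003,0,0,0,0.566],[0,0,0,0,0,0,0.566],[-0.0013,0,0.0006,0,0,0,0.512],[0,0,0,0,0,0,0.512]]'
python3 look.py w14; python3 fit.py w14
```

```text
clock: 22.0
position: [0.5568, -0.2366, 0.153]
tool_rot: [-3.142, -0.0, 2.632]
force: [-1.3, 0.2, 2.4]
grip_width: 0.0419
finger_force: 17.3
[ 0.5568 -0.2366  0.153 ] [-3.1416 -0.0003  2.6317] [ 0.8719  0.7246 -0.8722  1.695   0.6338  1.0291  0.8423]
shaft_top 0.87 [313.7 192.6] [ 0.5302 -0.2245  0.072 ] tool 0.0291 -0.0024
shaft_top 0.23 [552.6 321. ] [ 0.6679 -0.1375  0.072 ] tool -0.0486 0.1406
groove 0.74 [458. 427.] [ 0.7315 -0.2194  0.05  ] tool -0.1441 0.1002
groove 0.71 [316.6 186.8] [ 0.5314 -0.2234  0.05  ] tool 0.0286 -0.0009
eye_left 0.62 [375.4 228.8] [ 0.5724 -0.2045  0.048 ] tool 0.002 0.0356
eye_right 0.67 [260.3 229. ] [ 0.5377 -0.267   0.048 ] tool 0.0018 -0.0358
head (array([ 0.0288, -0.0008]), 37, np.float64(0.10930663831453367))
ring back outer (array([ 0.0227, -0.0015]), 28, np.float64(0.8207197561142006))
ring back inner (array([ 0.0324, -0.001 ]), 31, np.float64(0.8469187665729352))
```

```bash
python3 -m inch '[[-0.0013,0,0.0003,0,0,0,0.458],[0,0,0,0,0,0,0.458],[-0.0013,0,0.0008,0,0,0,0.404],[0,0,0,0,0,0,0.404]]'
python3 look.py w15; python3 fit.py w15
```

```text
clock: 22.7
position: [0.5591, -0.238, 0.1519]
tool_rot: [3.142, -0.0, 2.632]
force: [-0.7, 0.0, 0.3]
grip_width: 0.0508
finger_force: 14.1
[ 0.5591 -0.238   0.1519] [ 3.1416 -0.0001  2.6317] [ 0.8695  0.7294 -0.87    1.6887  0.6359  1.0305  0.8437]
shaft_top 0.91 [314.7 190.3] [ 0.5316 -0.2246  0.072 ] tool 0.0305 -0.0018
groove 0.79 [319.7 183.9] [ 0.533  -0.2222  0.05  ] tool 0.0305 0.001
eye_left 0.71 [370.4 229.4] [ 0.5736 -0.2087  0.0469] tool 0.0016 0.0326
eye_right 0.84 [265.5 230.4] [ 0.5424 -0.266   0.0469] tool 0.0009 -0.0326
eye_right 0.66 [367.3 230.2] [ 0.5732 -0.2106  0.0469] tool 0.0011 0.0307
head (array([ 0.0316, -0.0008]), 37, np.float64(0.09845157681279999))
ring back outer (array([0.0278, 0.0043]), 30, np.float64(1.9674754086333106))
ring back inner (array([ 0.0342, -0.0009]), 31, np.float64(0.4855655678756062))
```

Tracking well: ring-to-axis offset is down to 2.6 mm. I'll keep opening.

```bash
python3 -m inch '[[-0.0013,0,0.0009,0,0,0,0.35],[0,0,0,0,0,0,0.35],[-0.0013,0,0.001,0,0,0,0.295],[0,0,0,0,0,0,0.295],[0,0,0,0,0,0,0.295]]'
python3 look.py w16; python3 fit.py w16
```

```text
clock: 23.5
position: [0.5613, -0.2392, 0.15]
tool_rot: [-3.142, -0.0, 2.632]
force: [0.1, -0.7, -1.6]
grip_width: 0.0604
finger_force: 8.8
[ 0.5613 -0.2392  0.15  ] [-3.1416 -0.0002  2.6317] [ 0.8669  0.7348 -0.8675  1.6833  0.6386  1.031   0.8444]
shaft_top 0.91 [315.5 184.2] [ 0.5308 -0.2237  0.072 ] tool 0.0342 -0.0014
groove 0.75 [316.6 176. ] [ 0.5299 -0.2226  0.05  ] tool 0.0354 -0.0009
eye_left 0.78 [359.5 232.1] [ 0.5741 -0.2167  0.045 ] tool -0.0002 0.0259
eye_right 0.81 [271.2 234.3] [ 0.5485 -0.2654  0.045 ] tool -0.0017 -0.0291
head (array([ 0.0341, -0.0007]), 37, np.float64(0.1389313691726834))
ring back outer (array([ 0.0345, -0.0009]), 31, np.float64(0.18089812232724545))
ring back inner (array([ 0.0358, -0.0019]), 19, np.float64(0.4693993331881409))
```

```bash
python3 -m inch '[[-0.001,0,0.0008,0,0,0,0.255],[0,0,0,0,0,0,0.255],[0,0,0,0,0,0,0.255],[0,0,0,0,0,0,0.255]]'
python3 -m inch '[[0,0,-0.002,0,0,0,0.255],[0,0,-0.002,0,0,0,0.255],[0,0,0,0,0,0,0.255]]'
python3 -m inch '[[0,0,-0.002,0,0,0,0.255],[0,0,-0.002,0,0,0,0.255],[0,0,-0.002,0,0,0,0.255],[0,0,0,0,0,0,0.255]]'
```

```text
clock: 24.2
position: [0.5622, -0.2396, 0.1493]
tool_rot: [3.142, -0.0, 2.632]
force: [0.3, -0.2, -1.9]
grip_width: 0.0637
finger_force: 7.5
clock: 24.5
position: [0.5624, -0.2396, 0.1537]
tool_rot: [3.141, 0.0, 2.632]
force: [0.8, -0.0, -1.6]
grip_width: 0.064
finger_force: 7.5
clock: 24.9
position: [0.5623, -0.2397, 0.1596]
tool_rot: [3.142, 0.0, 2.632]
force: [0.3, 0.3, -2.9]
grip_width: 0.0634
finger_force: 7.5
```

```bash
python3 -m inch '[[0,0,-0.01,0,0,0,0.255],[0,0,-0.02,0,0,0,0.255],[0,0,-0.03,0,0,0,0.255],[0,0,-0.02,0,0,0,0.255],[0,0,0,0,0,0,0.255]]'
sed -i 's/P\[2\]-.105/.05/g' look.py; sed -i 's/telemetry.observe()\["position"\]\[2\]-.105/.05/; s/(.0268,-.0005)/(.035,-.0007)/; s/(.029,0)/(.035,-.0007)/g' fit.py
python3 look.py w17; python3 fit.py w17
python3 - <<'E'
from h import *
for r in outline_of("ring","wrist")[:2]: print(r["score"],r["rect"],r["region"].sum())
E
```

```text
clock: 25.4
position: [0.5634, -0.2396, 0.2425]
tool_rot: [3.141, 0.004, 2.632]
force: [0.6, 0.5, -2.4]
grip_width: 0.0639
finger_force: 7.5
[ 0.5634 -0.2396  0.2425] [3.141  0.0041 2.6317] [ 0.9029  0.6375 -0.9299  1.5945  0.5427  1.183   0.9191]
shaft_top 0.64 [315.6 162.4] [ 0.5299 -0.2238  0.072 ] tool 0.0369 -0.0025
shaft_top 0.35 [318.9 236.1] [ 0.5809 -0.2493  0.072 ] tool -0.0201 0.0001
groove 0.83 [316.7 157. ] [ 0.5282 -0.222   0.05  ] tool 0.0393 -0.0018
eye_left 0.84 [351.8 195.1] [ 0.5685 -0.2118  0.05  ] tool 0.0091 0.0267
eye_left 0.25 [285.5 198.6] [ 0.5448 -0.2602  0.05  ] tool 0.0062 -0.027
eye_right 0.77 [283.8 199.1] [ 0.5446 -0.2615  0.05  ] tool 0.0057 -0.0283
head (array([ 0.0381, -0.0016]), 37, np.float64(0.18756383948490488))
ring back outer (array([ 0.0376, -0.0017]), 31, np.float64(0.1418447651967615))
ring back inner (array([ 0.0388, -0.0031]), 11, np.float64(0.15346349847682547))
0.93 [272.8, 118.1, 358.1, 211.8] 1669
```

```bash
python3 -m inch '[[0.0087,0.0185,0,0,0,0,0.255],[0.01735,0.03692,0,0,0,0,0.255],[0.01735,0.03692,0,0,0,0,0.255],[0.01735,0.03692,0,0,0,0,0.255],[0.01735,0.03692,0,0,0,0,0.255]]'
python3 -m inch '[[0.01735,0.03692,0,0,0,0,0.255],[0.01735,0.03692,0,0,0,0,0.255],[0.01735,0.03692,0,0,0,0,0.255],[0.01735,0.03692,0,0,0,0,0.255],[0.01735,0.03692,0,0,0,0,0.255]]'
python3 -m inch '[[0.01735,0.03692,0,0,0,0,0.255],[0.01735,0.03692,0,0,0,0,0.255],[0.01735,0.03692,0,0,0,0,0.255],[0.0087,0.0185,0,0,0,0,0.255],[0,0,0,0,0,-0.05,0.255]]'
python3 -m inch '[[0,0,0,0,0,-0.14,0.255],[0,0,0,0,0,-0.14,0.255],[0,0,0,0,0,-0.14,0.255],[0,0,0,0,0,-0.14,0.255],[0,0,0,0,0,-0.127,0.255]]'
python3 -m inch '[[0,0,0,0,0,0,0.255],[0,0,0,0,0,0,0.255]]'
python3 - <<'E'
from h import *
np.set_printoptions(precision=4,suppress=True)
s=telemetry.observe();y=s["tool_rot"][2];P=s["position"];print(P,s["tool_rot"],s["qpos"])
snap("wrist","w18")
for l,z in[("pliers",P[2]-.093),("holder",0)]:
    for r in landmark_of(l,"wrist")[:2]:
        p=atz("wrist",r["xy"],z);d=p-P;print(l,round(r["score"],2),np.round(r["xy"],1),p,"tool",d[0]*np.cos(y)+d[1]*np.sin(y),d[0]*np.sin(y)-d[1]*np.cos(y))
a,b=cv2.imread("pics/w4.png"),cv2.imread("pics/w18.png")
for n,(x0,x1,y0,y1) in dict(holder=(225,410,160,215),pl=(245,385,222,300)).items():
    r=cv2.matchTemplate(b,a[y0:y1,x0:x1],cv2.TM_CCOEFF_NORMED);_,v,_,p=cv2.minMaxLoc(r);print(n,round(v,3),p[0]-x0,p[1]-y0)
E
```

```text
clock: 26.25
position: [0.5749, -0.055, 0.2389]
tool_rot: [-3.141, -0.0, 2.632]
force: [1.0, 0.5, -2.2]
grip_width: 0.0634
finger_force: 7.5
clock: 26.75
position: [0.5893, 0.1486, 0.2389]
tool_rot: [-3.141, -0.0, 2.632]
force: [0.4, 0.1, -2.3]
grip_width: 0.0637
finger_force: 7.5
clock: 27.25
position: [0.5982, 0.2936, 0.2387]
tool_rot: [3.141, -0.002, 2.686]
force: [0.7, -0.4, -2.0]
grip_width: 0.0633
finger_force: 7.6
clock: 27.75
position: [0.5995, 0.2894, 0.2387]
tool_rot: [-3.142, -0.001, -2.909]
force: [0.3, -0.0, -2.6]
grip_width: 0.0636
finger_force: 7.6
clock: 27.95
position: [0.5995, 0.2894, 0.2389]
tool_rot: [3.141, -0.001, -2.918]
force: [0.6, 0.2, -2.4]
grip_width: 0.0637
finger_force: 7.6
[0.5995 0.2894 0.2389] [ 3.1414 -0.0007 -2.9184] [ 0.0571  0.7844 -1.0565  1.4378  0.6878  1.3178  0.7508]
pliers 0.77 [314.  238.4] [0.6003 0.2868 0.1459] tool -0.00019270837498291135 -0.002715362537856959
pliers 0.18 [ 62.9 285.1] [0.664  0.1427 0.1459] tool -0.030458030201439883 -0.1573335451020002
holder 0.59 [320.7 194.5] [0.5999 0.2921 0.    ] tool -0.0009481139099862593 0.002498498332501142
holder 0.913 -1 0
pl 0.929 0 1
```

```bash
python3 -m inch '[[-0.001,0,0.02,0,0,0.003,0.255],[0,0,0.025,0,0,0,0.255],[0,0,0.02,0,0,0,0.255],[0,0,0.015,0,0,0,0.255],[0,0,0.0,0,0,0,0.255]]'
python3 -m inch '[[0,0,0.01,0,0,0,0.255],[0,0,0.01,0,0,0,0.255],[0,0,0.01,0,0,0,0.255],[0,0,0,0,0,0,0.255]]'
python3 -m inch '[[0,0,0.005,0,0,0,0.255],[0,0,0.003,0,0,0,0.255],[0,0,0,0,0,0,0.255]]'
python3 -m inch '[[0,0,0.002,0,0,0,0.255],[0,0,0,0,0,0,0.255]]'
```

```text
clock: 28.6
position: [0.6, 0.2892, 0.1574]
tool_rot: [-3.141, -0.002, -2.918]
force: [0.4, -0.1, -1.5]
grip_width: 0.0637
finger_force: 7.6
clock: 29.0
position: [0.6001, 0.2893, 0.1279]
tool_rot: [-3.141, -0.002, -2.917]
force: [-0.3, -0.1, -2.3]
grip_width: 0.0638
finger_force: 7.6
clock: 29.3
position: [0.6005, 0.2896, 0.121]
tool_rot: [-3.142, -0.0, -2.917]
force: [0.7, 0.5, -2.0]
grip_width: 0.0635
finger_force: 7.6
clock: 29.5
position: [0.6005, 0.2897, 0.1193]
tool_rot: [-3.142, 0.0, -2.917]
force: [0.3, -0.4, -2.5]
grip_width: 0.0637
finger_force: 7.6
```

```bash
python3 -m inch '[[0,0,0.0015,0,0,0,0.255],[0,0,0,0,0,0,0.255]]'
python3 -m inch '[[0,0,0.001,0,0,0,0.255],[0,0,0,0,0,0,0.255]]'
```

```text
clock: 29.7
position: [0.6007, 0.2898, 0.1181]
tool_rot: [3.141, 0.0, -2.917]
force: [-0.6, -0.3, 0.6]
grip_width: 0.0637
finger_force: 7.8
clock: 29.9
position: [0.6011, 0.2899, 0.1178]
tool_rot: [3.141, 0.002, -2.918]
force: [-0.2, -2.1, 10.4]
grip_width: 0.0638
finger_force: 9.2
```

```bash
python3 -m inch '[[0,0,-0.001,0,0,0,0.23],[0,0,0,0,0,0,0.2],[0,0,0,0,0,0,0.1],[0,0,0,0,0,0,0],[0,0,0,0,0,0,0]]'
python3 -m inch '[[0,0,0,0,0,0,0],[0,0,-0.01,0,0,0,0],[0,0,-0.02,0,0,0,0],[0,0,-0.03,0,0,0,0],[0,0,-0.03,0,0,0,0]]'
python3 -m inch '[[0,0,-0.02,0,0,0,0],[0,0,0,0,0,0,0],[0,0,0,0,0,0,0]]'
python3 - <<'E'
from h import *
np.set_printoptions(precision=4,suppress=True)
for c in("wrist","top","scene"):
    snap(c,c+"_end")
    for l,z in[("pliers",.025),("holder",0),("ring",.05),("eye_left",.05),("eye_right",.05),("shaft_top",.072)]:
        for r in landmark_of(l,c)[:2]: print(c,l,round(r["score"],2),np.round(r["xy"],1),atz(c,r["xy"],z))
a,b=cv2.imread("pics/w3.png"),cv2.imread("pics/wrist_end.png")
for n,(x0,x1,y0,y1) in dict(holder=(225,410,172,200),pl=(270,365,200,245)).items():
    r=cv2.matchTemplate(b,a[y0:y1,x0:x1],cv2.TM_CCOEFF_NORMED);_,v,_,p=cv2.minMaxLoc(r);print(n,round(v,3),p[0]-x0,p[1]-y0)
E
```

```text
clock: 30.4
position: [0.6005, 0.2897, 0.1177]
tool_rot: [3.142, -0.0, -2.917]
force: [0.2, 0.5, 0.6]
grip_width: 0.0852
finger_force: 0.0
clock: 30.9
position: [0.6004, 0.29, 0.2105]
tool_rot: [3.141, 0.001, -2.917]
force: [0.1, -0.5, 0.8]
grip_width: 0.0849
finger_force: 0.0
clock: 31.2
position: [0.6007, 0.2898, 0.2292]
tool_rot: [3.141, 0.001, -2.917]
force: [0.4, 1.2, -0.2]
grip_width: 0.0856
finger_force: 0.0
wrist pliers 0.89 [313.3 199.1] [0.5994 0.285  0.025 ]
wrist holder 0.71 [315.3 193.4] [0.5985 0.2864 0.    ]
top pliers 0.89 [203.  260.1] [0.4988 0.283  0.025 ]
top pliers 0.17 [444.2 245.4] [ 0.5313 -0.2301  0.025 ]
top ring 0.53 [444.3 245.4] [ 0.5279 -0.2255  0.05  ]
top eye_left 0.6 [439.7 223.7] [ 0.5737 -0.217   0.05  ]
top eye_right 0.47 [461.4 238.8] [ 0.5418 -0.2613  0.05  ]
top eye_right 0.16 [307.5 150.5] [0.732  0.0606 0.05  ]
top shaft_top 0.85 [447.3 239.8] [ 0.5365 -0.2277  0.072 ]
scene pliers 0.93 [430.8 334. ] [0.5125 0.2949 0.025 ]
scene pliers 0.91 [408.4 367.3] [0.5988 0.2991 0.025 ]
scene holder 0.77 [406.5 370.8] [0.594  0.2953 0.    ]
scene eye_left 0.56 [226.3 221.6] [ 0.5644 -0.2232  0.05  ]
scene eye_left 0.3 [296.9 206.9] [ 0.4242 -0.1285  0.05  ]
scene eye_right 0.47 [221.8 207.6] [ 0.5387 -0.2678  0.05  ]
scene shaft_top 0.83 [234.2 207.5] [ 0.534  -0.2243  0.072 ]
holder 0.769 -5 -8
pl 0.816 -1 -11
```

```bash
python3 -c "
from workcell import bot
print(bot.job_done())"
```

```text
the job is handed in; nothing more can be done
None
```

The snap ring is in the shaft groove, about 0.5 mm off the axis when I last measured it, and the pliers are back upright in their holder. I handed the job in at about 31.5 s of the 67 s allowed; the hand-in call gave no verdict.

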